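# Make up the evening-walk dish and the roof-terrace tray

## Robot

A 7-joint arm with a two-finger parallel gripper is mounted at the origin on the work surface. World frame = base frame: x ahead of the robot, y to its left, z up, the work surface at z = 0. Lengths are in m, angles in rad, forces in N, time in s.
With the tool pointing down it reaches from about 0.425 to 0.95 m from the base axis. Payload 4.7 kg.
Tool frame: the origin (TCP) lies at the very end of the fingers, on their centre line; the grasp point (between the pads) lies grasp_offset behind it (grasp_offset is the distance from the TCP to the grasp point, in m); z points along the fingers, y is the direction in which the jaws open and shut (so a half turn about z gives the same grasp; the last joint's range is limited). The gripper opens to 87 mm and grips with 3 to 60 N. Pads are 19 mm wide; open, the fingers measure 117 mm over their backs; the gripper's body (75 mm by 190 mm) begins 51 mm behind the grasp point.
Start: joints at [1.124, 0.469, -0.049, 1.532, 0.024, 1.141, -0.082], TCP at [0.274, -0.617, 0.223] pointing down, gripper open.
Joint ranges: [-2.59, 2.59], [-0.33, 1.99], [-1.39, 1.29], [0.1, 2.45], [-1.04, 4.18], [0.21, 1.99], [-2.66, 2.66]. Speed limits (rad/s): [2.57, 2.57, 3.14, 3.14, 3.14, 3.14, 3.14].

## Interface

Orientations are given as [roll, pitch, yaw] about the fixed x, y, z axes, in that order (R = Rz(yaw) Ry(pitch) Rx(roll)).
In Python, from rig import read_state, read_camera, hand_in, recognise, grasp_offset gives the robot as it stands.
- The arm moves only by the shell command python3 -m handwheel 'ROWS'. ROWS is JSON, a list of rows, each an object with "delta_pos": the shift along the tool's x, y, z in cm, a list of three; "twist": the turn, a rotation vector about the tool's x, y, z in degrees, a list of three; "gripper": the finger opening in cm, from 0 to 8.7. In form: [{"delta_pos": [tx, ty, tz], "twist": [rx, ry, rz], "gripper": gripper}, ...]. A call has exactly 5 rows; each row shifts and turns the commanded pose from where the row before left it, along the tool's axes as they then stand; what a row does not reach is not made up. A row lasts 1/10 s, in which the tool goes at most 50 mm and 8.59 degrees, less where a joint would pass 70% of its speed; a pose out of reach is approached as far as the arm can. A call is refused whole if a number of a shift passes 5 or a number of a turn 8.59, either way. A call with a gripper value outside its range is refused whole. The fingers move at their own pace and stop on an object; the grip force is fixed at half the most. Time passes only in rows, so rows that do not move let the fingers close, or fill a call up. It gives the time, the measured TCP pose, the force and the opening at its end, in the units of the state.
- read_state(): the state, without advancing time (a new reading comes with each control period).
- read_camera(name): name is "scene" or "top" or "wrist"; returns a dict with "img" (384x512x3 uint8, blue, green, red), "range_z" (384x512 float32, m along the optical axis (not along the pixel's ray), 0 where there is no reading), "fx", "fy", "cx", "cy" (pixels), "xyz" and "attitude" of the camera in the world; the wrist camera has in their place "mount" (4x4, takes a point from camera to tool coordinates, whose origin is the TCP and whose axes are the flange's). Camera axes: x right, y up, looking along -z (the intrinsics and any distortion apply to the point x, -y, -z); pixel columns grow to the right and rows downward; lengths in m; the calibration is good to about 2 mm. A picture is of the moment at which its call begins: read the wrist's pose just before it.
- hand_in(): hands the job in, once; it reports no verdict.
Trained networks look in a picture, given as the dict that the camera call returned (one of the last four; its "shot" number tells which), for a name from the list of things; names that differ only in an ending like _2 or _b are one class to them, and where a whole thing is asked for, a point or a joint stands for the part that bears it (a point fixed in the world has none). Each returns a list of dicts, best first, with "confidence" (0 to 1); they miss things now and then, are a little off and sometimes report something else, mostly with a low value. They report only what shows in the picture. A call takes as long as a camera call. They do not tell look-alikes from the thing itself.
- recognise(picture, thing): "at" ([column, row] in pixels, amid what is visible of it).
The state is a dict: "time_s": time; "joints": joint angles; "qvel": joint speeds; "tau": joint torques, N m; "tool_pos": TCP position; "ee_rot": TCP orientation; "ft_force": force on the tool from outside, world axes, zero at the start; "ft_torque": the same for the moment, N m; "grip_width": finger opening in m.
Only numpy, scipy, OpenCV 4.12 (cv2) and the standard library are available. Lean on these libraries where they do the work, as an engineer would, in place of code of your own. Each camera call takes 0.05 s, during which the arm holds its last target. There are 200 camera calls.

## Task

Make up two going-out kits on the foyer credenza: first the evening-walk kit, which is the black flashlight and the blue key fob in the round orange dish, and only when both lie there begin the roof-terrace kit, which is the steel bottle opener, the red key fob and the brass candle tin in the white tray. Set each thing down rather than dropping it, so that it rests flat on the floor of its dish or tray, with nothing on top of anything else or propped on a rim and the tin on a flat end. Leave the green key fob and the glass key jar where they are.

Things in the scene. Friction and masses are not known exactly. Their poses are not given: they have to be found in the camera images.
- dish: round orange ceramic dish, open above, fixed to the credenza; 186 mm across the rim, 16 mm high; its flat floor, 5 mm above the credenza top, is about 168 mm across and the wall is 4 mm thick, almost upright. Origin: centre of its underside; z up
- tray: white plastic rectangular tray, open above, fixed to the credenza; 170 mm (x) by 190 mm (y) outside, 160 by 180 mm inside, walls 5 mm thick and 16 mm high, floor 5 mm above the credenza top. Origin: centre of its underside; x and y along its sides, z up
- flashlight_center (a point): matte black plastic flashlight lying down, an eight-sided straight bar 105 mm long and 28 mm across its flats, with a steel band near the lens end and a yellow switch on top; about 140 g, balanced at its centre, does not roll by itself. This point is its centre, 14 mm above its underside. x along its length to the lens, z up at the start
- opener_center (a point): flat steel bottle opener, 110 mm long, 10 mm thick, lying flat, about 90 g: a plain handle 18 mm wide from 55 mm behind this point to 15 mm ahead of it, then a rectangular open head 36 mm wide up to 55 mm ahead. This point is its centre, on the handle and close to its balance point, 5 mm above its underside. x along its length to the head, z up
- fob_red_center (a point): red key fob: a rounded slab 62 x 34 x 15 mm in a red plastic case with a black button field on its upper face (a small thin steel ring sticks out 11 mm at the -x end), lying flat, about 60 g. This point is its centre, 7.5 mm above its underside. x along its length, y across its width, z up
- fob_blue_center (a point): blue key fob: a rounded slab 62 x 34 x 15 mm in a blue plastic case with a black button field on its upper face (a small thin steel ring sticks out 11 mm at the -x end), lying flat, about 60 g. This point is its centre, 7.5 mm above its underside. x along its length, y across its width, z up
- fob_green_center (a point): green key fob: a rounded slab 62 x 34 x 15 mm in a green plastic case with a black button field on its upper face (a small thin steel ring sticks out 11 mm at the -x end), lying flat, about 60 g. This point is its centre, 7.5 mm above its underside. x along its length, y across its width, z up. It stays where it is
- tin_center (a point): closed round brass candle tin with a copper band, 48 mm across, 25 mm high, standing on its flat base, about 120 g. This point is its centre, 12.5 mm above its underside. z up
- jar_center (a point): open glass key jar with a few keys in it, 84 mm across, 120 mm high, standing loose behind the stock, about 600 g. This point is its centre, 60 mm above its underside. It stays where it is
Things that resemble listed ones, but are neither listed nor needed, are in the scene too. Of the things that look like the part that bears tin_center, the smaller one is meant. Several things look just like the part that bears fob_blue_center: the one meant starts farthest from the robot's base.

How it is judged:
On the way, in this order (a step that is already met when the one before it is completed fails the run):
1. the flashlight and the blue fob lie released in the orange dish (horizontal distance between each of flashlight_center, fob_blue_center and dish below 0.075 m and z of flashlight_center in the frame of dish between 0 and 0.025 m and angle between the x axis of flashlight_center and the z axis of dish, either way round above 1.4 rad and linear speed of each of flashlight, fob_blue below 0.02 m/s and contact force between the fingers and flashlight below 0.05 N and z of fob_blue_center in the frame of dish between 0 and 0.0185 m and angle between the z axis of fob_blue_center and the z axis of dish, either way round below 0.17 rad and contact force between the fingers and fob_blue below 0.05 N), for 0.2 s.
2. the opener, the red fob and the tin rest released in the white tray (x of opener_center in the frame of tray between -0.075 and 0.075 m and y of opener_center in the frame of tray between -0.085 and 0.085 m and z of opener_center in the frame of tray between 0 and 0.016 m and angle between the z axis of each of opener_center, fob_red_center, tin_center and the z axis of tray, either way round below 0.17 rad and linear speed of each of opener, fob_red, tin below 0.02 m/s and contact force between the fingers and opener below 0.05 N and x of fob_red_center in the frame of tray between -0.075 and 0.075 m and y of fob_red_center in the frame of tray between -0.085 and 0.085 m and z of fob_red_center in the frame of tray between 0 and 0.0185 m and contact force between the fingers and fob_red below 0.05 N and x of tin_center in the frame of tray between -0.075 and 0.075 m and y of tin_center in the frame of tray between -0.085 and 0.085 m and z of tin_center in the frame of tray between 0 and 0.0235 m and contact force between the fingers and tin below 0.05 N), for 0.2 s.
At the end, for the whole second after the job is handed in: Flashlight and blue fob lie in the dish (centres within 75 mm of its axis); opener, red fob and tin in the tray; each flat (0.17 rad), its centre at most 6 mm higher than when lying on the floor, released, still; green fob and upright jar within 30 mm of their start (all of step 1 and all of step 2 and distance of each of jar_center, fob_green_center from where it was at the start of the episode below 0.03 m and angle between jar_center's own z axis and vertical below 0.2 rad); the robot touches nothing.
It fails at once if the opener, the red fob or the tin is moved more than 40 mm before the flashlight and the blue fob both lie in the orange dish, or while either is out of it again (distance of any of opener_center, fob_red_center, tin_center from where it was at the start of the episode above 0.04 m and not (horizontal distance between each of flashlight_center, fob_blue_center and dish below 0.08 m and z of each of flashlight_center, fob_blue_center in the frame of dish below 0.035 m)).
It fails at once if a thing is let go with its centre more than 50 mm above the credenza top ((height (world z) of flashlight_center above 0.05 m and contact force between the fingers and flashlight below 0.02 N) or (height (world z) of fob_blue_center above 0.05 m and contact force between the fingers and fob_blue below 0.02 N) or (height (world z) of opener_center above 0.05 m and contact force between the fingers and opener below 0.02 N) or (height (world z) of fob_red_center above 0.05 m and contact force between the fingers and fob_red below 0.02 N) or (height (world z) of tin_center above 0.05 m and contact force between the fingers and tin below 0.02 N)).
It fails at once if the green fob is moved more than 30 mm (distance of fob_green_center from where it was at the start of the episode above 0.03 m).
It fails at once if the glass jar is moved more than 30 mm or tipped (distance of jar_center from where it was at the start of the episode above 0.03 m or angle between jar_center's own z axis and vertical above 0.3 rad).
It also fails if it takes over 112 s, if anything falls off the work surface, if the arm or the gripper's body presses on something with over 40 N, if the wrist force passes 120 N, or if a joint passes its speed limit or range.

## Working session

There is one attempt and no reset: what is moved stays moved. The work goes in short steps, Python scripts to look and compute and a shell command to move; the robot and the scene stay as the last step left them, time stands still between calls to the robot, and variables do not carry over. Pictures are saved under pics/ and viewed, about 12 in all and at most 16, crops included, and the job is handed in when it is done.

```bash
ls; mkdir -p pics
cat > h.py <<'E'
import numpy as np, cv2
from scipy.spatial.transform import Rotation as R
from rig import read_state, read_camera, hand_in, recognise, grasp_offset
def att(a):
    a=np.array(a)
    return a if a.shape==(3,3) else R.from_euler('xyz',a).as_matrix() if a.size==3 else R.from_quat(a).as_matrix()
def cloud(p,T=None):
    """HxWx3 world points"""
    h,w=p['range_z'].shape; z=p['range_z']
    u,v=np.meshgrid(np.arange(w),np.arange(h))
    c=np.dstack([(u-p['cx'])/p['fx']*z,-(v-p['cy'])/p['fy']*z,-z])
    if T is None:
        return c@att(p['attitude']).T+np.array(p['xyz'])
    return c@T[:3,:3].T+T[:3,3]
def wrist():
    s=read_state(); p=read_camera('wrist')
    T=np.eye(4);T[:3,:3]=att(s['ee_rot']);T[:3,3]=s['tool_pos']
    return p,cloud(p,T@np.array(p['mount']))
E
python3 - <<'E'
from h import *
s=read_state();print(s,grasp_offset)
for n in('scene','top'):
    p=read_camera(n);print({k:v for k,v in p.items() if k not in('img','range_z')});cv2.imwrite(f'pics/{n}0.png',p['img'])
    X=cloud(p)
    for t in 'dish tray flashlight_center opener_center fob_red_center fob_blue_center fob_green_center tin_center jar_center'.split():
        for r in recognise(p,t):
            u,v=np.round(r['at']).astype(int);print(t,round(r['confidence'],2),u,v,X[v,u].round(3))
E
```

```text
pics
{'time_s': 0.0, 'joints': array([ 1.12409484,  0.46944847, -0.04862172,  1.53369884,  0.0241385 ,
        1.14099748, -0.0823096 ]), 'qvel': array([-0.00144146, -0.00152219,  0.00090163, -0.00138327,  0.00109721,
       -0.00095023, -0.00241626]), 'tau': array([-2.51663805e-04, -5.07975268e+01, -8.08710884e-02, -2.36156273e+01,
       -6.13618596e-02,  3.79739329e-02,  1.75227860e-04]), 'tool_pos': array([ 0.27365129, -0.61638021,  0.22149271]), 'ee_rot': array([-3.13963004e+00,  9.53002370e-05,  4.17863684e-01]), 'ft_force': array([ 1.00984641, -0.26891213, -0.32293313]), 'ft_torque': array([ 4.43260670e-05, -5.19236348e-02,  3.28452598e-02]), 'grip_width': 0.08685967496987357} 0.0187
{'fx': 377.13551522100425, 'fy': 377.13551522100425, 'cx': 248.0451954283213, 'cy': 189.74407758149943, 'xyz': array([ 1.02979491, -0.21014877,  0.82124642]), 'attitude': array([ 0.63880652, -0.01139852,  1.21301112]), 'shot': 1}
dish 0.81 351 167 [0.491 0.312 0.006]
dish 0.64 319 228 [0.644 0.131 0.017]
tray 0.97 124 258 [ 0.553 -0.335  0.005]
tray 0.38 196 196 [ 0.453 -0.129  0.027]
flashlight_c
[... 335 characters left out ...]
]
jar_center 0.72 120 256 [ 0.544 -0.344  0.004]
{'fx': 375.8066460696303, 'fy': 375.8066460696303, 'cx': 260.9832958352423, 'cy': 187.87146777102117, 'xyz': array([0.29323162, 0.00915799, 1.17545757]), 'attitude': array([ 0.20550677, -0.00526563, -1.57325468]), 'shot': 2}
dish 0.88 160 199 [0.502 0.321 0.006]
flashlight_center 0.79 302 219 [ 0.434 -0.123  0.031]
opener_center 0.79 261 160 [0.629 0.002 0.006]
fob_red_center 0.61 265 222 [ 0.427 -0.01   0.018]
fob_blue_center 0.79 221 155 [0.643 0.131 0.015]
fob_green_center 0.53 306 156 [ 0.639 -0.142  0.017]
tin_center 0.73 222 211 [0.46  0.123 0.025]
tin_center 0.71 229 246 [0.353 0.1   0.028]
jar_center 0.66 307 106 [ 0.815 -0.151  0.008]
```

View pics/scene0.png

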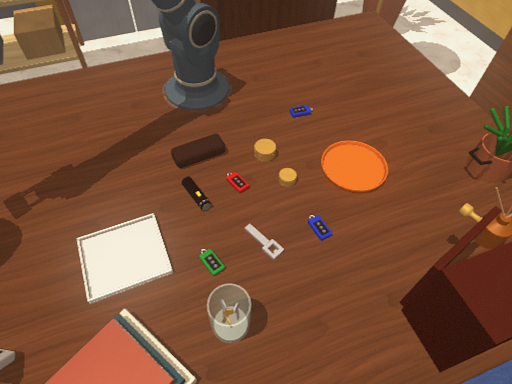

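View pics/top0.png

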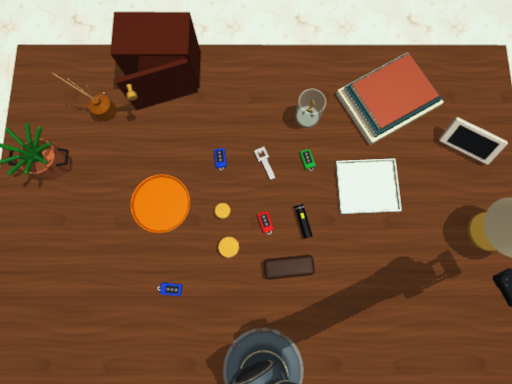

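The pictures show the target blue fob at top (221,159), the small tin at (222,211), the larger tin at (229,247) and the decoy blue fob at (171,289). The dish is at (160,203), the tray at (369,186) and the jar at (310,108). Next I measure positions and headings using colour and height masks.

```bash
cat >> h.py <<'E'
def comps(p,X,mask,lo=0.004,hi=0.04,minn=12):
    """components of mask: xy centre of min-area rect in world, size, angle of long axis (deg)"""
    m=(mask&(X[...,2]>lo)&(X[...,2]<hi)).astype(np.uint8)
    n,l=cv2.connectedComponents(m); out=[]
    for i in range(1,n):
        P=X[l==i]
        if len(P)<minn: continue
        (c,(a,b),ang)=cv2.minAreaRect((P[:,:2]*1000).astype(np.float32))
        if a<b: a,b,ang=b,a,ang+90
        out.append((np.round(c,0),round(a),round(b),round((ang+90)%180-90),np.median(P[:,2]).round(4),len(P),np.argwhere(l==i).mean(0).round()[::-1]))
    return out
def masks(img):
    h,s,v=cv2.split(cv2.cvtColor(img,cv2.COLOR_BGR2HSV))
    return dict(red=((h<6)|(h>174))&(s>180)&(v>90),blue=(h>105)&(h<130)&(s>120)&(v>60),green=(h>45)&(h<80)&(s>120),orange=(h>6)&(h<14)&(s>210)&(v>180),
      brass=(h>16)&(h<28)&(s>90)&(v>140),white=(s<40)&(v>200),grey=(s<45)&(v>110)&(v<236),black=(v<50))
E
python3 - <<'E'
from h import *
for n in('top','scene'):
    p=read_camera(n);X=cloud(p);ws=(X[...,0]>.2)&(X[...,0]<.9)&(abs(X[...,1])<.47)
    for k,m in masks(p['img']).items():
        for c in comps(p,X,m&ws,lo=0.001 if k in('orange','white','grey') else .005):print(n,k,*c)
E
```

```text
top red [430.  -9.] 61 34 20 0.0153 132 [265. 222.]
top blue [636. 136.] 62 33 7 0.0148 138 [219. 158.]
top blue [228. 274.] 61 33 85 0.0151 161 [170. 288.]
top green [ 633. -146.] 60 36 17 0.0154 134 [307. 159.]
top orange [577. 326.] 19 5 -78 0.0147 14 [159. 175.]
top orange [491. 379.] 167 62 -2 0.0093 110 [138. 201.]
top brass [463. 123.] 46 44 1 0.025 194 [222. 210.]
top brass [352. 102.] 60 59 -64 0.0325 338 [228. 246.]
top white [ 721. -389.] 155 72 88 0.0302 125 [381. 131.]
top white [618. -13.] 105 30 24 0.0103 141 [265. 163.]
top white [ 544. -338.] 195 168 -88 0.006 2890 [367. 186.]
top grey [ 756. -337.] 245 118 64 0.0299 314 [370. 122.]
top grey [ 811. -141.] 28 10 -77 0.0077 19 [304. 107.]
top grey [ 749. -144.] 65 17 80 0.0272 57 [306. 123.]
top grey [619. -12.] 109 37 28 0.0098 235 [265. 162.]
top grey [ 544. -338.] 198 170 -88 0.0131 449 [377. 174.]
top grey [ 486. -246.] 70 20 20 0.0145 39 [341. 205.]
top grey [ 463. -334.] 125 8 -87 0.0116 63 [369. 211.]
top black [840. 309.] 223 26 -66 0.0236 339 [168.  97.]
top black [ 477. -114.] 24 6 -69 0.0277 15 [298. 206.]
t
[... 576 characters left out ...]
 0.0056 1949 [355. 165.]
scene brass [355. 103.] 59 59 -9 0.0322 272 [265. 146.]
scene brass [466. 125.] 47 44 51 0.0249 197 [287. 175.]
scene brass [ 448. -121.] 17 8 13 0.0289 19 [198. 193.]
scene white [ 547. -334.] 189 169 -87 0.0055 4643 [124. 256.]
scene white [620.  -9.] 107 33 22 0.0104 264 [264. 241.]
scene white [ 562. -426.] 35 3 2 0.0156 16 [ 83. 271.]
scene grey [621. -10.] 109 35 23 0.01 366 [265. 242.]
scene grey [ 815. -173.] 24 2 49 0.0329 17 [224. 338.]
scene grey [ 824. -149.] 21 1 87 0.034 16 [236. 338.]
scene black [324. -79.] 136 7 -85 0.0146 96 [199. 159.]
scene black [ 428. -128.] 89 24 15 0.0261 250 [193. 189.]
scene black [ 481. -114.] 23 5 -82 0.0265 20 [204. 204.]
```

```bash
cat > plan.py <<'E'
import sys
from h import *
# plan.py x y z yaw [n]: first twist, then shift in tool axes (cm)
x,y,z,w=map(float,sys.argv[1:5]); s=read_state(); e=np.degrees(s['ee_rot'])
dw=(w-e[2]+90)%180-90; f=np.radians(e[2]+dw); d=(np.array([x,y,z])-s['tool_pos'])*100
print('t',s['time_s'],'pos',s['tool_pos'].round(4),'rpy',e.round(1),'j7',s['joints'][6].round(2),'width',s['grip_width'].round(4),'F',s['ft_force'].round(1))
print('twist z',round(-dw,2),'shift cm',round(d[0]*np.cos(f)+d[1]*np.sin(f),2),round(d[0]*np.sin(f)-d[1]*np.cos(f),2),round(-d[2],2))
E
python3 -m handwheel '[{"delta_pos":[0,0,0],"twist":[0,0,4.5],"gripper":6},{"delta_pos":[0,0,0],"twist":[0,0,4.5],"gripper":6},{"delta_pos":[1.9,-2.9,0.3],"twist":[0,0,0],"gripper":6},{"delta_pos":[1.9,-2.9,0.3],"twist":[0,0,0],"gripper":6},{"delta_pos":[1.9,-2.9,0.3],"twist":[0,0,0],"gripper":6}]'
for i in 1 2; do :; done
python3 -m handwheel '[{"delta_pos":[1.9,-2.9,0.3],"twist":[0,0,0],"gripper":6},{"delta_pos":[1.9,-2.9,0.3],"twist":[0,0,0],"gripper":6},{"delta_pos":[1.9,-2.9,0.3],"twist":[0,0,0],"gripper":6},{"delta_pos":[1.9,-2.9,0.3],"twist":[0,0,0],"gripper":6},{"delta_pos":[1.9,-2.9,0.3],"twist":[0,0,0],"gripper":6}]'
python3 -m handwheel '[{"delta_pos":[1.9,-2.9,0.3],"twist":[0,0,0],"gripper":6},{"delta_pos":[1.9,-2.9,0.3],"twist":[0,0,0],"gripper":6},{"delta_pos":[1.9,-2.9,0.3],"twist":[0,0,0],"gripper":6},{"delta_pos":[1.9,-2.9,0.3],"twist":[0,0,0],"gripper":6},{"delta_pos":[0,0,0],"twist":[0,0,0],"gripper":6}]'
python3 plan.py .435 -.125 .17 15
```

```text
time_s: 1.6
tool_pos: [0.3068, -0.5171, 0.2134]
ee_rot: [3.141, -0.0, 0.26]
ft_force: [-0.3, -0.2, 0.3]
grip_width: 0.0619
time_s: 2.1
tool_pos: [0.3613, -0.3523, 0.1987]
ee_rot: [3.141, -0.0, 0.261]
ft_force: [0.7, 0.3, 0.1]
grip_width: 0.0602
time_s: 2.6
tool_pos: [0.406, -0.2171, 0.1866]
ee_rot: [-3.14, -0.001, 0.269]
ft_force: [0.3, -0.2, 0.2]
grip_width: 0.0599Traceback (most recent call last):
  File "plan.py", line 6, in <module>
    print('t',s['time_s'],'pos',s['tool_pos'].round(4),'rpy',e.round(1),'j7',s['joints'][6].round(2),'width',s['grip_width'].round(4),'F',s['ft_force'].round(1))
                                                                                                             ^^^^^^^^^^^^^^^^^^^^^
AttributeError: 'float' object has no attribute 'round'
```

```bash
sed -i "s/s\['grip_width'\].round(4)/round(s['grip_width'],4)/" plan.py
python3 -m handwheel '[{"delta_pos":[1.8,-2.8,0.5],"twist":[0,0,0],"gripper":6},{"delta_pos":[1.8,-2.8,0.5],"twist":[0,0,0],"gripper":6},{"delta_pos":[1.5,-2.6,0.5],"twist":[0,0,0],"gripper":6},{"delta_pos":[0,0,0],"twist":[0,0,0],"gripper":6},{"delta_pos":[0,0,0],"twist":[0,0,0],"gripper":6}]'
python3 plan.py .435 -.125 .007 15
python3 - <<'E'
from h import *
p,X=wrist();cv2.imwrite('pics/w1.png',p['img'])
for c in comps(p,X,X[...,2]>0,lo=.005,hi=.06,minn=300):print(*c)
E
```

```text
time_s: 3.1
tool_pos: [0.4327, -0.1299, 0.1717]
ee_rot: [3.141, 0.0, 0.261]
ft_force: [-0.2, -0.4, -1.1]
grip_width: 0.0602
t 3.1 pos [ 0.4327 -0.1299  0.1717] rpy [180.   0.  15.] j7 -1.18 width 0.0602 F [-0.2 -0.4 -1.1]
twist z -0.02 shift cm 0.35 -0.42 16.47
[ 544. -319.] 171 163 2 0.006 19297 [451. 113.]
[465. 112.] 47 21 5 0.0231 1327 [13. 78.]
[426.  -9.] 72 34 19 0.0157 2326 [137. 147.]
[ 433. -124.] 106 28 15 0.0273 3009 [251. 174.]
[355.  93.] 62 40 13 0.0322 2735 [ 22. 194.]
[314. -44.] 27 13 -84 0.0274 364 [150. 262.]
[ 325. -122.] 52 9 89 0.0247 604 [221. 270.]
[ 282. -123.] 59 24 -83 0.0402 737 [215. 313.]
```

View pics/w1.png

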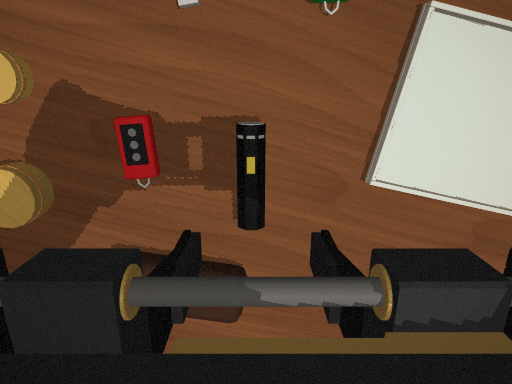

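```bash
python3 -m handwheel '[{"delta_pos":[0.2,-0.6,3],"twist":[0,0,0],"gripper":6},{"delta_pos":[0,0,3.5],"twist":[0,0,0],"gripper":6},{"delta_pos":[0,0,3.5],"twist":[0,0,0],"gripper":6},{"delta_pos":[0,0,3],"twist":[0,0,0],"gripper":6},{"delta_pos":[0,0,2],"twist":[0,0,0],"gripper":6}]'
python3 -m handwheel '[{"delta_pos":[0,0,1],"twist":[0,0,0],"gripper":6},{"delta_pos":[0,0,0.4],"twist":[0,0,0],"gripper":6},{"delta_pos":[0,0,0],"twist":[0,0,0],"gripper":6},{"delta_pos":[0,0,0],"twist":[0,0,0],"gripper":2},{"delta_pos":[0,0,0],"twist":[0,0,0],"gripper":1}]'
python3 -m handwheel '[{"delta_pos":[0,0,0],"twist":[0,0,0],"gripper":1},{"delta_pos":[0,0,0],"twist":[0,0,0],"gripper":1},{"delta_pos":[0,0,0],"twist":[0,0,0],"gripper":1},{"delta_pos":[0,0,0],"twist":[0,0,0],"gripper":1},{"delta_pos":[0,0,0],"twist":[0,0,0],"gripper":1}]'
python3 plan.py .433 -.124 .09 15
```

```text
time_s: 3.65
tool_pos: [0.4319, -0.1251, 0.0198]
ee_rot: [-3.141, 0.002, 0.258]
ft_force: [0.2, -0.5, 0.2]
grip_width: 0.0599
time_s: 4.15
tool_pos: [0.4338, -0.1236, 0.0085]
ee_rot: [3.14, -0.002, 0.261]
ft_force: [-0.3, -0.7, -0.3]
grip_width: 0.0507
time_s: 4.65
tool_pos: [0.4333, -0.1234, 0.0078]
ee_rot: [3.141, -0.0, 0.261]
ft_force: [-0.7, -0.2, 4.3]
grip_width: 0.0277
t 4.65 pos [ 0.4333 -0.1234  0.0078] rpy [180.   -0.   14.9] j7 -1.34 width 0.0277 F [-0.7 -0.2  4.3]
twist z -0.06 shift cm -0.04 0.05 -8.22
```

```bash
python3 -m handwheel '[{"delta_pos":[0,0,-1],"twist":[0,0,0],"gripper":1},{"delta_pos":[0,0,-2.5],"twist":[0,0,0],"gripper":1},{"delta_pos":[0,0,-2.5],"twist":[0,0,0],"gripper":1},{"delta_pos":[0,0,-2],"twist":[0,0,0],"gripper":1},{"delta_pos":[1.1,-2.8,0],"twist":[0,0,0],"gripper":1}]'
python3 -m handwheel '[{"delta_pos":[1.1,-2.8,0],"twist":[0,0,0],"gripper":1},{"delta_pos":[1.1,-2.8,0],"twist":[0,0,0],"gripper":1},{"delta_pos":[1.1,-2.8,0],"twist":[0,0,0],"gripper":1},{"delta_pos":[1.1,-2.8,0],"twist":[0,0,0],"gripper":1},{"delta_pos":[1.1,-2.8,0],"twist":[0,0,0],"gripper":1}]'
python3 -m handwheel '[{"delta_pos":[1.1,-2.8,0],"twist":[0,0,0],"gripper":1},{"delta_pos":[1.1,-2.8,0],"twist":[0,0,0],"gripper":1},{"delta_pos":[1.1,-2.8,0],"twist":[0,0,0],"gripper":1},{"delta_pos":[1.1,-2.8,0],"twist":[0,0,0],"gripper":1},{"delta_pos":[1.1,-2.8,0],"twist":[0,0,0],"gripper":1}]'
python3 -m handwheel '[{"delta_pos":[1.1,-2.8,0],"twist":[0,0,0],"gripper":1},{"delta_pos":[1.1,-2.8,0],"twist":[0,0,0],"gripper":1},{"delta_pos":[1.1,-2.8,0],"twist":[0,0,0],"gripper":1},{"delta_pos":[0,0,0],"twist":[0,0,0],"gripper":1},{"delta_pos":[0,0,0],"twist":[0,0,0],"gripper":1}]'
python3 plan.py .482 .350 .0135 15
python3 - <<'E'
from h import *
p,X=wrist();cv2.imwrite('pics/w2.png',p['img'])
for c in comps(p,X,masks(p['img'])['orange'],lo=-.01,hi=.06,minn=300):print(*c)
E
```

```text
time_s: 5.15
tool_pos: [0.438, -0.0968, 0.0903]
ee_rot: [3.137, -0.004, 0.253]
ft_force: [0.8, 1.4, -2.3]
grip_width: 0.0277
time_s: 5.65
tool_pos: [0.4531, 0.0573, 0.0879]
ee_rot: [3.142, 0.0, 0.261]
ft_force: [-0.2, -1.1, -1.9]
grip_width: 0.0278
time_s: 6.15
tool_pos: [0.4701, 0.2066, 0.0878]
ee_rot: [3.141, 0.001, 0.261]
ft_force: [0.5, -0.1, -1.7]
grip_width: 0.0278
time_s: 6.65
tool_pos: [0.4801, 0.2955, 0.0875]
ee_rot: [3.141, 0.001, 0.262]
ft_force: [-0.4, -1.5, -2.2]
grip_width: 0.0276
t 6.65 pos [0.4801 0.2955 0.0875] rpy [1.8e+02 1.0e-01 1.5e+01] j7 -2.15 width 0.0276 F [-0.4 -1.5 -2.2]
twist z 0.03 shift cm 1.6 -5.22 7.4
```

View pics/w2.png

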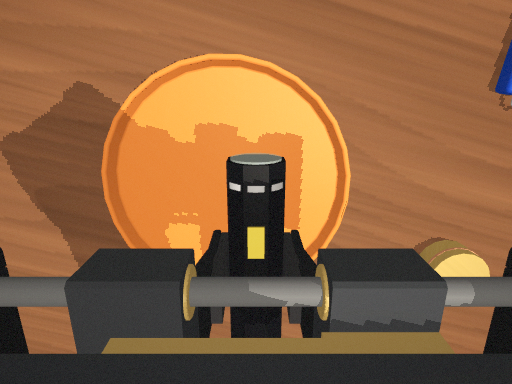

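The flashlight is level in the jaws, with its lens at (257,160). The dish rim spans columns 105–350, so I go on to the slot and set it down.

```bash
python3 -m handwheel '[{"delta_pos":[0.8,-2.6,0],"twist":[0,0,0],"gripper":1},{"delta_pos":[0.8,-2.6,0],"twist":[0,0,0],"gripper":1},{"delta_pos":[0,0,2],"twist":[0,0,0],"gripper":1},{"delta_pos":[0,0,2],"twist":[0,0,0],"gripper":1},{"delta_pos":[0,0,1.6],"twist":[0,0,0],"gripper":1}]'
python3 -m handwheel '[{"delta_pos":[0,0,0.8],"twist":[0,0,0],"gripper":1},{"delta_pos":[0,0,0.5],"twist":[0,0,0],"gripper":1},{"delta_pos":[0,0,0.3],"twist":[0,0,0],"gripper":1},{"delta_pos":[0,0,0.1],"twist":[0,0,0],"gripper":1},{"delta_pos":[0,0,0.1],"twist":[0,0,0],"gripper":1}]'
python3 -m handwheel '[{"delta_pos":[0,0,0],"twist":[0,0,0],"gripper":1},{"delta_pos":[0,0,0],"twist":[0,0,0],"gripper":1},{"delta_pos":[0,0,0],"twist":[0,0,0],"gripper":2.8},{"delta_pos":[0,0,0],"twist":[0,0,0],"gripper":3.3},{"delta_pos":[0,0,0],"twist":[0,0,0],"gripper":3.8}]'
python3 plan.py .637 .137 .1 7.5
```

```text
time_s: 7.2
tool_pos: [0.4828, 0.3475, 0.0305]
ee_rot: [3.14, 0.001, 0.259]
ft_force: [0.7, 1.1, -1.2]
grip_width: 0.0273
time_s: 7.7
tool_pos: [0.4832, 0.3498, 0.0141]
ee_rot: [-3.141, -0.001, 0.261]
ft_force: [0.6, -0.3, -0.5]
grip_width: 0.0277
time_s: 8.2
tool_pos: [0.4831, 0.3498, 0.0138]
ee_rot: [-3.141, -0.001, 0.261]
ft_force: [0.2, -0.6, -0.1]
grip_width: 0.0345
t 8.2 pos [0.4831 0.3498 0.0138] rpy [-180.    -0.    14.9] j7 -2.27 width 0.0345 F [ 0.2 -0.6 -0.1]
twist z 7.44 shift cm 12.49 23.11 -8.62
```

```bash
python3 -m handwheel '[{"delta_pos":[0,0,-0.5],"twist":[0,0,0],"gripper":3.8},{"delta_pos":[0,0,-2.5],"twist":[0,0,0],"gripper":3.8},{"delta_pos":[0,0,-4],"twist":[0,0,0],"gripper":6},{"delta_pos":[0,0,-4],"twist":[0,0,0],"gripper":6},{"delta_pos":[0,0,-3.6],"twist":[0,0,7.5],"gripper":6}]'
python3 -m handwheel '[{"delta_pos":[1.4,2.6,0],"twist":[0,0,0],"gripper":6},{"delta_pos":[1.4,2.6,0],"twist":[0,0,0],"gripper":6},{"delta_pos":[1.4,2.6,0],"twist":[0,0,0],"gripper":6},{"delta_pos":[1.4,2.6,0],"twist":[0,0,0],"gripper":6},{"delta_pos":[1.4,2.6,0],"twist":[0,0,0],"gripper":6}]'
python3 -m handwheel '[{"delta_pos":[1.4,2.6,0],"twist":[0,0,0],"gripper":6},{"delta_pos":[1.4,2.6,0],"twist":[0,0,0],"gripper":6},{"delta_pos":[1.4,2.6,0],"twist":[0,0,0],"gripper":6},{"delta_pos":[1.2,2.3,0],"twist":[0,0,0],"gripper":6},{"delta_pos":[0,0,0],"twist":[0,0,0],"gripper":6}]'
python3 - <<'E'
from h import *
p,X=wrist();cv2.imwrite('pics/w3.png',p['img'])
m=masks(p['img'])
for k in 'blue','brass':
  for c in comps(p,X,m[k],lo=.003,hi=.06,minn=200):print(k,*c)
for c in comps(p,X,X[...,2]>0,lo=.006,hi=.06,minn=300):print(*c)
E
python3 plan.py .637 .137 .006 7.5
```

```text
time_s: 8.7
tool_pos: [0.4829, 0.3498, 0.1619]
ee_rot: [-3.14, -0.001, 0.127]
ft_force: [-0.4, -0.3, -1.4]
grip_width: 0.0545
time_s: 9.2
tool_pos: [0.5697, 0.2288, 0.1602]
ee_rot: [-3.141, -0.001, 0.13]
ft_force: [0.1, -0.2, -0.9]
grip_width: 0.0597
time_s: 9.7
tool_pos: [0.6381, 0.1313, 0.1597]
ee_rot: [3.139, -0.001, 0.123]
ft_force: [0.0, -2.1, -0.6]
grip_width: 0.0598
blue [638. 138.] 61 34 7 0.0154 1263 [249. 179.]
brass [547. 360.] 74 37 -74 0.0056 1558 [ 36. 235.]
brass [475. 127.] 48 29 -85 0.0253 1119 [242. 324.]
[632. 138.] 72 34 7 0.0158 2197 [249. 180.]
[625.  -6.] 99 36 24 0.0106 2121 [386. 199.]
[ 630. -129.] 62 9 13 0.0129 598 [506. 217.]
[560. 324.] 141 41 -85 0.0141 1083 [ 63. 226.]
[528. 370.] 41 22 -48 0.0258 537 [ 20. 256.]
[475. 127.] 48 29 -85 0.0252 1177 [242. 323.]
t 9.75 pos [0.6366 0.1342 0.1597] rpy [180.   -0.    7.2] j7 -1.86 width 0.0593 F [-0.4 -0.  -1. ]
twist z -0.3 shift cm 0.07 -0.27 15.37
```

View pics/w3.png

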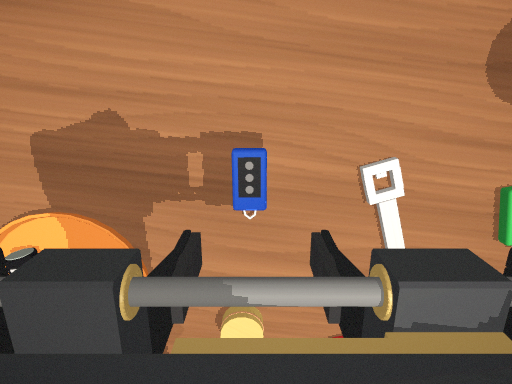

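The blue fob is at (249,180), centred between the jaws. I descend and grip.

```bash
python3 -m handwheel '[{"delta_pos":[0.2,-0.4,3],"twist":[0,0,0],"gripper":6},{"delta_pos":[0,0,3.5],"twist":[0,0,0],"gripper":6},{"delta_pos":[0,0,3.5],"twist":[0,0,0],"gripper":6},{"delta_pos":[0,0,2.5],"twist":[0,0,0],"gripper":6},{"delta_pos":[0,0,1.5],"twist":[0,0,0],"gripper":6}]'
python3 -m handwheel '[{"delta_pos":[0,0,1],"twist":[0,0,0],"gripper":6},{"delta_pos":[0,0,0.5],"twist":[0,0,0],"gripper":6},{"delta_pos":[0,0,0],"twist":[0,0,0],"gripper":6},{"delta_pos":[0,0,0],"twist":[0,0,0],"gripper":3},{"delta_pos":[0,0,0],"twist":[0,0,0],"gripper":2}]'
python3 -m handwheel '[{"delta_pos":[0,0,0],"twist":[0,0,0],"gripper":2},{"delta_pos":[0,0,0],"twist":[0,0,0],"gripper":2},{"delta_pos":[0,0,0],"twist":[0,0,0],"gripper":2},{"delta_pos":[0,0,0],"twist":[0,0,0],"gripper":2},{"delta_pos":[0,0,0],"twist":[0,0,0],"gripper":2}]'
python3 plan.py .498 .290 .07 15
```

```text
time_s: 10.25
tool_pos: [0.6351, 0.1423, 0.0176]
ee_rot: [-3.141, 0.003, 0.132]
ft_force: [-0.1, 0.2, -0.9]
grip_width: 0.06
time_s: 10.75
tool_pos: [0.638, 0.141, 0.0057]
ee_rot: [-3.141, -0.002, 0.13]
ft_force: [0.2, -0.4, 0.8]
grip_width: 0.0506
time_s: 11.25
tool_pos: [0.6375, 0.1405, 0.0051]
ee_rot: [3.141, -0.001, 0.13]
ft_force: [-0.7, -1.4, 3.8]
grip_width: 0.0335
t 11.25 pos [0.6375 0.1405 0.0051] rpy [180.   -0.    7.4] j7 -1.92 width 0.0335 F [-0.7 -1.4  3.8]
twist z -7.58 shift cm -9.61 -18.05 -6.49
```

```bash
python3 -m handwheel '[{"delta_pos":[0,0,-1],"twist":[0,0,0],"gripper":2},{"delta_pos":[0,0,-2.5],"twist":[0,0,0],"gripper":2},{"delta_pos":[0,0,-2],"twist":[0,0,0],"gripper":2},{"delta_pos":[0,0,-1],"twist":[0,0,-3.8],"gripper":2},{"delta_pos":[0,0,0],"twist":[0,0,-3.8],"gripper":2}]'
python3 -m handwheel '[{"delta_pos":[-1.2,-2.25,0],"twist":[0,0,0],"gripper":2},{"delta_pos":[-1.2,-2.25,0],"twist":[0,0,0],"gripper":2},{"delta_pos":[-1.2,-2.25,0],"twist":[0,0,0],"gripper":2},{"delta_pos":[-1.2,-2.25,0],"twist":[0,0,0],"gripper":2},{"delta_pos":[-1.2,-2.25,0],"twist":[0,0,0],"gripper":2}]'
python3 -m handwheel '[{"delta_pos":[-1.2,-2.25,0],"twist":[0,0,0],"gripper":2},{"delta_pos":[-1.2,-2.25,0],"twist":[0,0,0],"gripper":2},{"delta_pos":[-1.2,-2.25,0],"twist":[0,0,0],"gripper":2},{"delta_pos":[0,0,0],"twist":[0,0,0],"gripper":2},{"delta_pos":[0,0,0],"twist":[0,0,0],"gripper":2}]'
python3 - <<'E'
from h import *
p=read_camera('top');X=cloud(p);cv2.imwrite('pics/t2.png',cv2.resize(p['img'][120:280,90:310],None,fx=3,fy=3))
E
python3 plan.py .498 .290 .0108 15
```

```text
time_s: 11.75
tool_pos: [0.6383, 0.1417, 0.072]
ee_rot: [-3.141, -0.004, 0.266]
ft_force: [-0.2, 0.6, -1.4]
grip_width: 0.0335
time_s: 12.25
tool_pos: [0.549, 0.2348, 0.0698]
ee_rot: [-3.141, 0.0, 0.263]
ft_force: [0.4, -0.9, -0.8]
grip_width: 0.0337
time_s: 12.75
tool_pos: [0.4974, 0.2902, 0.0698]
ee_rot: [3.142, -0.0, 0.264]
ft_force: [0.7, -0.7, -0.3]
grip_width: 0.0337
t 12.8 pos [0.4982 0.2892 0.0697] rpy [180.  -0.  15.] j7 -2.12 width 0.0334 F [ 0.6 -0.5 -0.8]
twist z 0.02 shift cm -0.0 -0.08 5.89
```

View pics/t2.png

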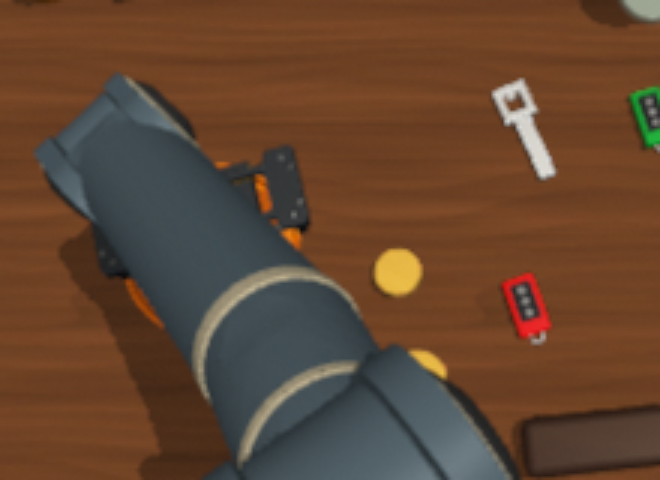

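The arm hides the dish in this view. The planned clearance to the flashlight is about 14 mm, so I lower and release.

```bash
python3 -m handwheel '[{"delta_pos":[0,0,2],"twist":[0,0,0],"gripper":2},{"delta_pos":[0,0,1.7],"twist":[0,0,0],"gripper":2},{"delta_pos":[0,0,1.2],"twist":[0,0,0],"gripper":2},{"delta_pos":[0,0,0.6],"twist":[0,0,0],"gripper":2},{"delta_pos":[0,0,0.3],"twist":[0,0,0],"gripper":2}]'
python3 -m handwheel '[{"delta_pos":[0,0,0.1],"twist":[0,0,0],"gripper":2},{"delta_pos":[0,0,0],"twist":[0,0,0],"gripper":2},{"delta_pos":[0,0,0],"twist":[0,0,0],"gripper":2},{"delta_pos":[0,0,0],"twist":[0,0,0],"gripper":3.4},{"delta_pos":[0,0,0],"twist":[0,0,0],"gripper":3.8}]'
python3 -m handwheel '[{"delta_pos":[0,0,0],"twist":[0,0,0],"gripper":4.2},{"delta_pos":[0,0,0],"twist":[0,0,0],"gripper":4.2},{"delta_pos":[0,0,-0.5],"twist":[0,0,0],"gripper":4.2},{"delta_pos":[0,0,-2],"twist":[0,0,0],"gripper":4.2},{"delta_pos":[0,0,-4],"twist":[0,0,0],"gripper":4.2}]'
python3 -m handwheel '[{"delta_pos":[-2,0,-4],"twist":[0,0,0],"gripper":6},{"delta_pos":[-2.5,0,-3],"twist":[0,0,0],"gripper":6},{"delta_pos":[-2,0,-3],"twist":[0,0,0],"gripper":6},{"delta_pos":[0,0,0],"twist":[0,0,0],"gripper":6},{"delta_pos":[0,0,0],"twist":[0,0,0],"gripper":6}]'
python3 - <<'E'
from h import *
p,X=wrist();cv2.imwrite('pics/w4.png',p['img'])
m=masks(p['img'])
for k in 'blue','black':
  for c in comps(p,X,m[k],lo=.003,hi=.06,minn=200):print(k,*c)
E
python3 plan.py .62 -.01 .16 23
```

```text
time_s: 13.3
tool_pos: [0.4981, 0.2892, 0.011]
ee_rot: [3.141, 0.0, 0.262]
ft_force: [-0.1, 0.5, -0.3]
grip_width: 0.0334
time_s: 13.8
tool_pos: [0.498, 0.2899, 0.0109]
ee_rot: [-3.141, -0.001, 0.263]
ft_force: [-0.9, 0.0, -0.3]
grip_width: 0.0361
time_s: 14.3
tool_pos: [0.4958, 0.2884, 0.0739]
ee_rot: [3.14, 0.006, 0.263]
ft_force: [0.7, -0.8, 0.8]
grip_width: 0.042
time_s: 14.8
tool_pos: [0.4353, 0.2729, 0.1764]
ee_rot: [-3.142, -0.002, 0.263]
ft_force: [0.4, 0.3, -0.2]
grip_width: 0.0594
blue [497. 291.] 61 33 15 0.0204 1280 [255. 114.]
blue [241. 280.] 67 28 -74 0.0146 759 [207. 326.]
black [482. 350.] 104 28 15 0.0308 2613 [192. 116.]
t 14.85 pos [0.4352 0.2725 0.1754] rpy [180.  -0.  15.] j7 -2.09 width 0.0598 F [-0.4 -0.5 -0.5]
twist z -7.99 shift cm 5.97 33.23 1.54
```

View pics/w4.png

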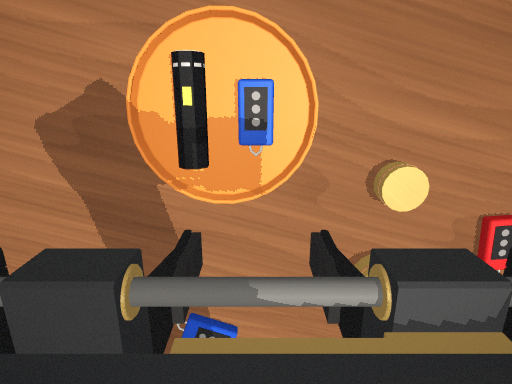

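Flashlight (190,110) and blue fob (256,112) lie flat in the dish, clear of the rim. Next the opener.

```bash
python3 -m handwheel '[{"delta_pos":[0,0,0.5],"twist":[0,0,-8],"gripper":6},{"delta_pos":[0.5,2.8,0.2],"twist":[0,0,0],"gripper":5},{"delta_pos":[0.5,2.8,0.2],"twist":[0,0,0],"gripper":5},{"delta_pos":[0.5,2.8,0.2],"twist":[0,0,0],"gripper":5},{"delta_pos":[0.5,2.8,0.2],"twist":[0,0,0],"gripper":5}]'
python3 -m handwheel '[{"delta_pos":[0.5,2.8,0.2],"twist":[0,0,0],"gripper":5},{"delta_pos":[0.5,2.8,0],"twist":[0,0,0],"gripper":5},{"delta_pos":[0.5,2.8,0],"twist":[0,0,0],"gripper":5},{"delta_pos":[0.5,2.8,0],"twist":[0,0,0],"gripper":5},{"delta_pos":[0.5,2.8,0],"twist":[0,0,0],"gripper":5}]'
python3 -m handwheel '[{"delta_pos":[0.5,2.8,0],"twist":[0,0,0],"gripper":5},{"delta_pos":[0.5,2.8,0],"twist":[0,0,0],"gripper":5},{"delta_pos":[0.5,2.4,0],"twist":[0,0,0],"gripper":5},{"delta_pos":[0,0,0],"twist":[0,0,0],"gripper":5},{"delta_pos":[0,0,0],"twist":[0,0,0],"gripper":5}]'
python3 - <<'E'
from h import *
p,X=wrist();cv2.imwrite('pics/w5.png',p['img'])
for c in comps(p,X,X[...,2]>0,lo=.004,hi=.06,minn=300):print(*c)
# handle axis from strip
m=(X[...,2]>.004)&(X[...,2]<.016)&(abs(X[...,0]-.62)<.08)&(abs(X[...,1]+.01)<.06)
P=X[m][:,:2];a=np.radians(24);u=np.array([np.cos(a),np.sin(a)]);s=(P-P.mean(0))@u;n=(P-P.mean(0))@[-u[1],u[0]]
print('x range along',s.min(),s.max(),P.mean(0))
for lo in np.arange(-.06,.06,.01):
    k=(s>lo)&(s<lo+.01)
    if k.sum()>5: print(round(lo,3),n[k].min().round(4),n[k].max().round(4))
E
python3 plan.py .62 -.01 .004 23
```

```text
time_s: 15.35
tool_pos: [0.4977, 0.1762, 0.1606]
ee_rot: [-3.141, 0.003, 0.402]
ft_force: [0.2, -0.2, 0.2]
grip_width: 0.0503
time_s: 15.85
tool_pos: [0.5754, 0.057, 0.1584]
ee_rot: [-3.141, 0.003, 0.401]
ft_force: [-0.3, -0.2, -0.1]
grip_width: 0.0502
time_s: 16.35
tool_pos: [0.6197, -0.0096, 0.1585]
ee_rot: [-3.14, 0.003, 0.401]
ft_force: [0.4, 0.8, -0.2]
grip_width: 0.05
[ 771. -124.] 81 32 25 0.0371 2951 [447.  75.]
[619.  -8.] 109 35 24 0.0107 2365 [255. 169.]
[ 631. -144.] 68 34 17 0.0157 2170 [382. 215.]
[ 621. -273.] 55 12 -88 0.015 311 [485. 268.]
[437.  -9.] 48 26 19 0.016 458 [196. 326.]
x range along -0.06374304880627313 0.04547293280921648 [ 0.62761812 -0.00489828]
-0.06 -0.0081 0.0086
-0.05 -0.0082 0.0083
-0.04 -0.0083 0.009
-0.03 -0.0084 0.0088
-0.02 -0.0085 0.0086
-0.01 -0.0086 0.0083
0.0 -0.0175 0.0176
0.01 -0.0175 0.0174
0.02 -0.0175 0.0177
0.03 -0.0176 0.0176
0.04 -0.0175 0.0173
t 16.4 pos [ 0.6195 -0.0084  0.159 ] rpy [-1.799e+02  1.000e-01  2.310e+01] j7 -1.35 width 0.0501 F [-0.2  0.3 -0.2]
twist z 0.07 shift cm -0.01 0.16 15.5
```

View pics/w5.png

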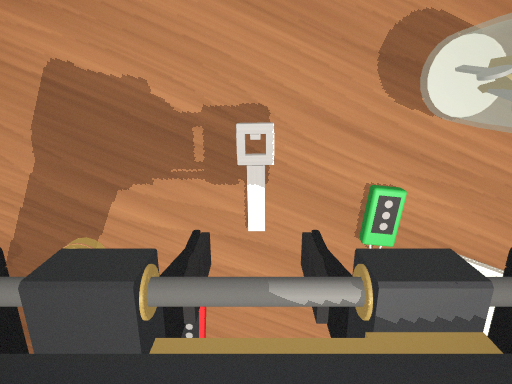

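The opener is at (255,175) with its head away from the robot, centred between the jaws. I grip the handle just behind its centre.

```bash
python3 -m handwheel '[{"delta_pos":[-0.4,0,3],"twist":[0,0,-1],"gripper":5},{"delta_pos":[0,0,3.5],"twist":[0,0,0],"gripper":5},{"delta_pos":[0,0,3.5],"twist":[0,0,0],"gripper":5},{"delta_pos":[0,0,2.5],"twist":[0,0,0],"gripper":5},{"delta_pos":[0,0,1.5],"twist":[0,0,0],"gripper":5}]'
python3 -m handwheel '[{"delta_pos":[0,0,1],"twist":[0,0,0],"gripper":5},{"delta_pos":[0,0,0.5],"twist":[0,0,0],"gripper":5},{"delta_pos":[0,0,0],"twist":[0,0,0],"gripper":5},{"delta_pos":[0,0,0],"twist":[0,0,0],"gripper":2},{"delta_pos":[0,0,0],"twist":[0,0,0],"gripper":1}]'
python3 -m handwheel '[{"delta_pos":[0,0,0],"twist":[0,0,0],"gripper":0.8},{"delta_pos":[0,0,0],"twist":[0,0,0],"gripper":0.8},{"delta_pos":[0,0,0],"twist":[0,0,0],"gripper":0.8},{"delta_pos":[0,0,0],"twist":[0,0,0],"gripper":0.8},{"delta_pos":[0,0,0],"twist":[0,0,0],"gripper":0.8}]'
python3 plan.py .62 -.01 .06 3
```

```text
time_s: 16.9
tool_pos: [0.6144, -0.0092, 0.018]
ee_rot: [-3.139, 0.004, 0.422]
ft_force: [-0.3, 0.7, 0.2]
grip_width: 0.05
time_s: 17.4
tool_pos: [0.6173, -0.0107, 0.0067]
ee_rot: [3.141, -0.002, 0.419]
ft_force: [0.7, -0.2, 0.2]
grip_width: 0.0411
time_s: 17.9
tool_pos: [0.6166, -0.0108, 0.0058]
ee_rot: [3.141, -0.0, 0.419]
ft_force: [-0.3, -0.3, 1.9]
grip_width: 0.0173
t 17.9 pos [ 0.6166 -0.0108  0.0058] rpy [180.  -0.  24.] j7 -1.4 width 0.0173 F [-0.3 -0.3  1.9]
twist z 21.03 shift cm 0.34 -0.06 -5.42
```

```bash
python3 -m handwheel '[{"delta_pos":[0,0,-1],"twist":[0,0,0],"gripper":0.8},{"delta_pos":[0,0,-2.5],"twist":[0,0,0],"gripper":0.8},{"delta_pos":[0,0,-2.5],"twist":[0,0,7],"gripper":0.8},{"delta_pos":[0,0,-0.5],"twist":[0,0,7],"gripper":0.8},{"delta_pos":[0,0,0],"twist":[0,0,7],"gripper":0.8}]'
python3 -m handwheel '[{"delta_pos":[-0.9,2.7,0],"twist":[0,0,0],"gripper":0.8},{"delta_pos":[-0.9,2.7,0],"twist":[0,0,0],"gripper":0.8},{"delta_pos":[-0.9,2.7,0],"twist":[0,0,0],"gripper":0.8},{"delta_pos":[-0.9,2.7,0],"twist":[0,0,0],"gripper":0.8},{"delta_pos":[-0.9,2.7,0],"twist":[0,0,0],"gripper":0.8}]'
python3 -m handwheel '[{"delta_pos":[-0.9,2.7,0],"twist":[0,0,0],"gripper":0.8},{"delta_pos":[-0.9,2.7,0],"twist":[0,0,0],"gripper":0.8},{"delta_pos":[-0.9,2.7,0],"twist":[0,0,0],"gripper":0.8},{"delta_pos":[-0.9,2.7,0],"twist":[0,0,0],"gripper":0.8},{"delta_pos":[-0.9,2.7,0],"twist":[0,0,0],"gripper":0.8}]'
python3 -m handwheel '[{"delta_pos":[0,0,0],"twist":[0,0,0],"gripper":0.8},{"delta_pos":[0,0,0],"twist":[0,0,0],"gripper":0.8},{"delta_pos":[0,0,0],"twist":[0,0,0],"gripper":0.8},{"delta_pos":[0,0,0],"twist":[0,0,0],"gripper":0.8},{"delta_pos":[0,0,0],"twist":[0,0,0],"gripper":0.8}]'
python3 - <<'E'
from h import *
p,X=wrist();cv2.imwrite('pics/w6.png',p['img'])
for c in comps(p,X,X[...,2]>0,lo=.003,hi=.02,minn=300):print(*c)
for c in comps(p,X,X[...,2]>0,lo=.04,hi=.1,minn=300):print('held',*c)
E
python3 plan.py .539 -.286 .0115 3
```

```text
time_s: 18.4
tool_pos: [0.6175, -0.0106, 0.0727]
ee_rot: [-3.141, -0.003, 0.048]
ft_force: [-0.4, -0.3, -1.0]
grip_width: 0.0171
time_s: 18.9
tool_pos: [0.5782, -0.1489, 0.071]
ee_rot: [-3.142, -0.0, 0.053]
ft_force: [0.3, 0.2, -1.3]
grip_width: 0.0171
time_s: 19.4
tool_pos: [0.5404, -0.2861, 0.0709]
ee_rot: [-3.141, -0.0, 0.053]
ft_force: [0.4, -0.3, -1.7]
grip_width: 0.0175
time_s: 19.9
tool_pos: [0.5414, -0.2838, 0.0706]
ee_rot: [-3.141, -0.0, 0.055]
ft_force: [0.8, -0.6, -0.2]
grip_width: 0.0176
[ 629. -145.] 73 35 17 0.0156 6586 [46. 61.]
[ 559. -333.] 191 142 -88 0.0059 38911 [346. 164.]
[ 562. -282.] 27 25 -87 0.0057 1078 [256. 184.]
held [ 563. -282.] 73 39 3 0.0754 7486 [256. 208.]
held [ 498. -285.] 19 18 4 0.0755 799 [255. 319.]
t 19.95 pos [ 0.5413 -0.2841  0.0706] rpy [-180.    -0.     3.1] j7 -1.2 width 0.0175 F [-0.7 -0.2 -0.3]
twist z 0.13 shift cm -0.24 0.18 5.91
```

View pics/w6.png

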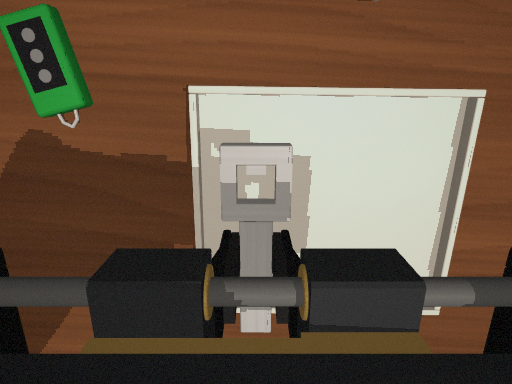

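The tray fills (190–485, 88–315) and the opener is held level above its left part. I lower it.

```bash
python3 -m handwheel '[{"delta_pos":[0,0.1,2],"twist":[0,0,0],"gripper":0.8},{"delta_pos":[0,0,1.8],"twist":[0,0,0],"gripper":0.8},{"delta_pos":[0,0,1.1],"twist":[0,0,0],"gripper":0.8},{"delta_pos":[0,0,0.6],"twist":[0,0,0],"gripper":0.8},{"delta_pos":[0,0,0.3],"twist":[0,0,0],"gripper":0.8}]'
python3 -m handwheel '[{"delta_pos":[0,0,0.1],"twist":[0,0,0],"gripper":0.8},{"delta_pos":[0,0,0],"twist":[0,0,0],"gripper":0.8},{"delta_pos":[0,0,0],"twist":[0,0,0],"gripper":0.8},{"delta_pos":[0,0,0],"twist":[0,0,0],"gripper":1.8},{"delta_pos":[0,0,0],"twist":[0,0,0],"gripper":2.2}]'
python3 -m handwheel '[{"delta_pos":[0,0,0],"twist":[0,0,0],"gripper":2.6},{"delta_pos":[0,0,0],"twist":[0,0,0],"gripper":2.6},{"delta_pos":[0,0,-0.5],"twist":[0,0,0],"gripper":2.6},{"delta_pos":[0,0,-3],"twist":[0,0,0],"gripper":2.6},{"delta_pos":[0,0,-5],"twist":[0,0,0],"gripper":2.6}]'
python3 -m handwheel '[{"delta_pos":[0,0,-4],"twist":[0,0,-5.5],"gripper":6},{"delta_pos":[0,0,-1],"twist":[0,0,-5.5],"gripper":6},{"delta_pos":[0,0,0],"twist":[0,0,-5.5],"gripper":6},{"delta_pos":[0,0,0],"twist":[0,0,0],"gripper":6},{"delta_pos":[0,0,0],"twist":[0,0,0],"gripper":6}]'
python3 - <<'E'
from h import *
p,X=wrist();cv2.imwrite('pics/w7.png',p['img'])
for c in comps(p,X,masks(p['img'])['grey']|masks(p['img'])['white'],lo=.0095,hi=.03,minn=200):print(*c)
E
python3 plan.py .434 -.008 .15 19.5
```

```text
time_s: 20.45
tool_pos: [0.541, -0.2859, 0.0122]
ee_rot: [-3.141, 0.0, 0.053]
ft_force: [-0.7, -0.1, -1.8]
grip_width: 0.0172
time_s: 20.95
tool_pos: [0.5413, -0.2863, 0.012]
ee_rot: [3.141, -0.001, 0.053]
ft_force: [0.5, 0.0, -0.2]
grip_width: 0.0198
time_s: 21.45
tool_pos: [0.5385, -0.2851, 0.0947]
ee_rot: [-3.138, 0.006, 0.053]
ft_force: [1.2, -0.8, -0.1]
grip_width: 0.0259
time_s: 21.95
tool_pos: [0.5406, -0.2862, 0.1465]
ee_rot: [-3.141, 0.0, 0.339]
ft_force: [0.2, -0.3, -0.2]
grip_width: 0.056
[ 555. -333.] 190 150 -88 0.0165 2827 [318. 146.]
[ 543. -285.] 111 36 3 0.0156 2644 [259. 171.]
[ 462. -314.] 110 6 -88 0.0159 698 [254. 262.]
t 22.0 pos [ 0.5406 -0.2861  0.1462] rpy [-180.     0.    19.4] j7 -0.92 width 0.0576 F [ 0.1  0.3 -1.2]
twist z -0.06 shift cm -0.76 -29.77 -0.38
```

View pics/w7.png

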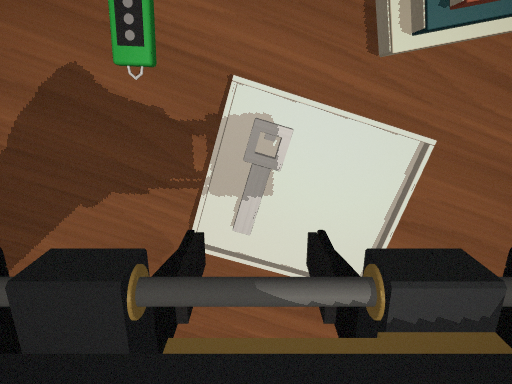

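The opener lies flat in the tray at (262,175). Next the red fob.

```bash
python3 -m handwheel '[{"delta_pos":[-0.1,-2.7,0],"twist":[0,0,0],"gripper":6},{"delta_pos":[-0.1,-2.7,0],"twist":[0,0,0],"gripper":6},{"delta_pos":[-0.1,-2.7,0],"twist":[0,0,0],"gripper":6},{"delta_pos":[-0.1,-2.7,0],"twist":[0,0,0],"gripper":6},{"delta_pos":[-0.1,-2.7,0],"twist":[0,0,0],"gripper":6}]'
python3 -m handwheel '[{"delta_pos":[-0.1,-2.7,0],"twist":[0,0,0],"gripper":6},{"delta_pos":[-0.1,-2.7,0],"twist":[0,0,0],"gripper":6},{"delta_pos":[0,-2.7,0],"twist":[0,0,0],"gripper":6},{"delta_pos":[0,-2.7,0],"twist":[0,0,0],"gripper":6},{"delta_pos":[0,-2.7,0],"twist":[0,0,0],"gripper":6}]'
python3 -m handwheel '[{"delta_pos":[0,-2.7,0],"twist":[0,0,0],"gripper":6},{"delta_pos":[0,0,0],"twist":[0,0,0],"gripper":6},{"delta_pos":[0,0,0],"twist":[0,0,0],"gripper":6},{"delta_pos":[0,0,0],"twist":[0,0,0],"gripper":6},{"delta_pos":[0,0,0],"twist":[0,0,0],"gripper":6}]'
python3 - <<'E'
from h import *
p,X=wrist()
for c in comps(p,X,masks(p['img'])['red'],lo=.0045,hi=.03,minn=200):print(*c)
for c in comps(p,X,X[...,2]>0,lo=.0045,hi=.05,minn=300):print(*c)
E
python3 plan.py .434 -.008 .004 19.5
```

```text
time_s: 22.5
tool_pos: [0.4903, -0.1595, 0.1461]
ee_rot: [-3.141, 0.001, 0.34]
ft_force: [0.7, -0.0, 1.3]
grip_width: 0.0596
time_s: 23.0
tool_pos: [0.4433, -0.033, 0.1463]
ee_rot: [-3.141, 0.001, 0.34]
ft_force: [0.9, -0.6, -0.2]
grip_width: 0.0602
time_s: 23.5
tool_pos: [0.4353, -0.0096, 0.1464]
ee_rot: [3.141, 0.0, 0.339]
ft_force: [-0.2, 0.5, 0.8]
grip_width: 0.0599
[431.  -7.] 61 34 19 0.0152 1005 [251. 180.]
[488. 232.] 49 8 0 0.0125 451 [ 4. 26.]
[ 619. -147.] 54 35 17 0.0156 2724 [486.  30.]
[465. 125.] 47 47 -87 0.0255 2953 [119. 104.]
[426.  -9.] 73 34 20 0.0158 2329 [252. 186.]
[ 483. -244.] 69 34 33 0.0103 1260 [500. 221.]
[358. 106.] 62 51 -75 0.0327 3547 [115. 222.]
[311. -67.] 147 38 -70 0.0391 4079 [266. 323.]
t 23.55 pos [ 0.4353 -0.0095  0.1464] rpy [180.    0.   19.4] j7 -1.41 width 0.0598 F [ 0.4  0.2 -0.4]
twist z -0.08 shift cm -0.07 -0.18 14.24
```

```bash
python3 -m handwheel '[{"delta_pos":[-0.1,-0.3,3],"twist":[0,0,0],"gripper":6},{"delta_pos":[0,0,3.5],"twist":[0,0,0],"gripper":6},{"delta_pos":[0,0,3],"twist":[0,0,0],"gripper":6},{"delta_pos":[0,0,2.3],"twist":[0,0,0],"gripper":6},{"delta_pos":[0,0,1.5],"twist":[0,0,0],"gripper":6}]'
python3 -m handwheel '[{"delta_pos":[0,0,0.7],"twist":[0,0,0],"gripper":6},{"delta_pos":[0,0,0.4],"twist":[0,0,0],"gripper":6},{"delta_pos":[0,0,0],"twist":[0,0,0],"gripper":6},{"delta_pos":[0,0,0],"twist":[0,0,0],"gripper":3},{"delta_pos":[0,0,0],"twist":[0,0,0],"gripper":2}]'
python3 -m handwheel '[{"delta_pos":[0,0,0],"twist":[0,0,0],"gripper":2},{"delta_pos":[0,0,0],"twist":[0,0,0],"gripper":2},{"delta_pos":[0,0,0],"twist":[0,0,0],"gripper":2},{"delta_pos":[0,0,0],"twist":[0,0,0],"gripper":2},{"delta_pos":[0,0,0],"twist":[0,0,0],"gripper":2}]'
python3 plan.py .434 -.008 .075 3
```

```text
time_s: 24.05
tool_pos: [0.4324, -0.0068, 0.0118]
ee_rot: [-3.141, 0.002, 0.34]
ft_force: [-0.9, 0.2, 0.4]
grip_width: 0.06
time_s: 24.55
tool_pos: [0.4337, -0.0062, 0.0032]
ee_rot: [3.141, -0.002, 0.341]
ft_force: [-0.6, -0.2, 0.9]
grip_width: 0.0508
time_s: 25.05
tool_pos: [0.4333, -0.0062, 0.0029]
ee_rot: [3.141, -0.0, 0.341]
ft_force: [-1.5, -0.1, 5.9]
grip_width: 0.0337
t 25.05 pos [ 0.4333 -0.0062  0.0029] rpy [180.   -0.   19.5] j7 -1.59 width 0.0337 F [-1.5 -0.1  5.9]
twist z 16.53 shift cm 0.06 0.19 -7.21
```

```bash
python3 -m handwheel '[{"delta_pos":[0,0,-1],"twist":[0,0,0],"gripper":2},{"delta_pos":[0,0,-2.5],"twist":[0,0,0],"gripper":2},{"delta_pos":[0,0,-2.5],"twist":[0,0,5.5],"gripper":2},{"delta_pos":[0,0,-1.2],"twist":[0,0,5.5],"gripper":2},{"delta_pos":[0,0,0],"twist":[0,0,5.5],"gripper":2}]'
python3 -m handwheel '[{"delta_pos":[0.5,2.7,0],"twist":[0,0,0],"gripper":2},{"delta_pos":[0.5,2.7,0],"twist":[0,0,0],"gripper":2},{"delta_pos":[0.5,2.7,0],"twist":[0,0,0],"gripper":2},{"delta_pos":[0.5,2.7,0],"twist":[0,0,0],"gripper":2},{"delta_pos":[0.5,2.7,0],"twist":[0,0,0],"gripper":2}]'
python3 -m handwheel '[{"delta_pos":[0.5,2.7,0],"twist":[0,0,0],"gripper":2},{"delta_pos":[0.5,2.7,0],"twist":[0,0,0],"gripper":2},{"delta_pos":[0.5,2.7,0],"twist":[0,0,0],"gripper":2},{"delta_pos":[0.5,2.7,0],"twist":[0,0,0],"gripper":2},{"delta_pos":[0.5,2.7,0],"twist":[0,0,0],"gripper":2}]'
python3 -m handwheel '[{"delta_pos":[0.5,2.7,0],"twist":[0,0,0],"gripper":2},{"delta_pos":[0.5,2.7,0],"twist":[0,0,0],"gripper":2},{"delta_pos":[0.5,2.7,0],"twist":[0,0,0],"gripper":2},{"delta_pos":[0.2,2.7,0],"twist":[0,0,0],"gripper":2},{"delta_pos":[0,0,0],"twist":[0,0,0],"gripper":2}]'
python3 plan.py .519 -.380 .0087 3
```

```text
time_s: 25.55
tool_pos: [0.4344, -0.006, 0.0767]
ee_rot: [3.142, -0.004, 0.049]
ft_force: [0.2, 0.3, -0.4]
grip_width: 0.0338
time_s: 26.05
tool_pos: [0.4651, -0.1405, 0.0749]
ee_rot: [-3.141, -0.0, 0.053]
ft_force: [0.5, 0.2, -1.6]
grip_width: 0.0337
time_s: 26.55
tool_pos: [0.4972, -0.2739, 0.0748]
ee_rot: [-3.141, -0.0, 0.053]
ft_force: [0.7, 0.4, -0.4]
grip_width: 0.0338
time_s: 27.05
tool_pos: [0.519, -0.3849, 0.0747]
ee_rot: [3.139, -0.0, 0.047]
ft_force: [-0.1, 0.1, -1.2]
grip_width: 0.0335
t 27.05 pos [ 0.519  -0.3849  0.0747] rpy [179.8  -0.    2.7] j7 -1.07 width 0.0335 F [-0.1  0.1 -1.2]
twist z -0.28 shift cm 0.02 -0.49 6.6
```

```bash
python3 -m handwheel '[{"delta_pos":[0,-0.2,2],"twist":[0,0,0],"gripper":2},{"delta_pos":[0,0,2],"twist":[0,0,0],"gripper":2},{"delta_pos":[0,0,1.4],"twist":[0,0,0],"gripper":2},{"delta_pos":[0,0,0.8],"twist":[0,0,0],"gripper":2},{"delta_pos":[0,0,0.3],"twist":[0,0,0],"gripper":2}]'
python3 -m handwheel '[{"delta_pos":[0,0,0.1],"twist":[0,0,0],"gripper":2},{"delta_pos":[0,0,0],"twist":[0,0,0],"gripper":2},{"delta_pos":[0,0,0],"twist":[0,0,0],"gripper":2},{"delta_pos":[0,0,0],"twist":[0,0,0],"gripper":3.4},{"delta_pos":[0,0,0],"twist":[0,0,0],"gripper":3.8}]'
python3 -m handwheel '[{"delta_pos":[0,0,0],"twist":[0,0,0],"gripper":4.1},{"delta_pos":[0,0,0],"twist":[0,0,0],"gripper":4.1},{"delta_pos":[0,0,-0.5],"twist":[0,0,0],"gripper":4.1},{"delta_pos":[0,0,-3],"twist":[0,0,0],"gripper":4.1},{"delta_pos":[0,0,-5],"twist":[0,0,0],"gripper":4.1}]'
python3 -m handwheel '[{"delta_pos":[0,-2.5,-4],"twist":[0,0,0],"gripper":7},{"delta_pos":[0,-2.5,-1],"twist":[0,0,0],"gripper":7},{"delta_pos":[0,0,0],"twist":[0,0,0],"gripper":7},{"delta_pos":[0,0,0],"twist":[0,0,0],"gripper":7},{"delta_pos":[0,0,0],"twist":[0,0,0],"gripper":7}]'
python3 - <<'E'
from h import *
p,X=wrist();cv2.imwrite('pics/w8.png',p['img'])
for c in comps(p,X,masks(p['img'])['red'],lo=.0045,hi=.03,minn=200):print(*c)
E
python3 plan.py .465 .125 .15 3
```

```text
time_s: 27.55
tool_pos: [0.5195, -0.3774, 0.0088]
ee_rot: [-3.141, 0.001, 0.053]
ft_force: [0.1, 0.3, -1.0]
grip_width: 0.0338
time_s: 28.05
tool_pos: [0.5201, -0.3782, 0.009]
ee_rot: [3.141, -0.001, 0.053]
ft_force: [0.7, 0.2, 0.2]
grip_width: 0.0361
time_s: 28.55
tool_pos: [0.5176, -0.3766, 0.0914]
ee_rot: [-3.137, 0.006, 0.053]
ft_force: [-0.2, -0.7, -1.2]
grip_width: 0.0407
time_s: 29.05
tool_pos: [0.5164, -0.3291, 0.1428]
ee_rot: [3.142, 0.001, 0.052]
ft_force: [-0.2, -0.2, -1.3]
grip_width: 0.0679
[ 518. -377.] 61 33 3 0.0204 1365 [308. 187.]
t 29.1 pos [ 0.5163 -0.3292  0.1426] rpy [-1.8e+02  1.0e-01  2.9e+00] j7 -1.12 width 0.0686 F [-0.4  0.6  0.5]
twist z -0.06 shift cm -2.75 -45.62 -0.74
```

View pics/w8.png

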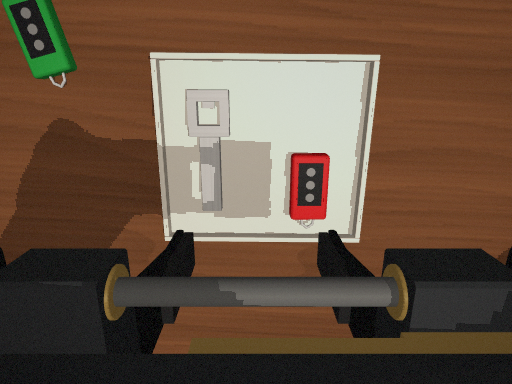

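The red fob (310,187) and the opener (209,150) both lie flat in the tray. Last is the small tin.

```bash
python3 -m handwheel '[{"delta_pos":[-0.2,-2.9,0],"twist":[0,0,0],"gripper":7.5},{"delta_pos":[-0.2,-2.9,0],"twist":[0,0,0],"gripper":7.5},{"delta_pos":[-0.2,-2.9,0],"twist":[0,0,0],"gripper":7.5},{"delta_pos":[-0.2,-2.9,0],"twist":[0,0,0],"gripper":7.5},{"delta_pos":[-0.2,-2.9,0],"twist":[0,0,0],"gripper":7.5}]'
python3 -m handwheel '[{"delta_pos":[-0.2,-2.9,0],"twist":[0,0,0],"gripper":7.5},{"delta_pos":[-0.2,-2.9,0],"twist":[0,0,0],"gripper":7.5},{"delta_pos":[-0.2,-2.9,0],"twist":[0,0,0],"gripper":7.5},{"delta_pos":[-0.2,-2.9,0],"twist":[0,0,0],"gripper":7.5},{"delta_pos":[-0.2,-2.9,0],"twist":[0,0,0],"gripper":7.5}]'
python3 -m handwheel '[{"delta_pos":[-0.2,-2.9,0],"twist":[0,0,0],"gripper":7.5},{"delta_pos":[-0.2,-2.9,0],"twist":[0,0,0],"gripper":7.5},{"delta_pos":[-0.2,-2.9,0],"twist":[0,0,0],"gripper":7.5},{"delta_pos":[-0.2,-2.9,0],"twist":[0,0,0],"gripper":7.5},{"delta_pos":[0,-2.9,0],"twist":[0,0,0],"gripper":7.5}]'
python3 -m handwheel '[{"delta_pos":[0,-2,0],"twist":[0,0,0],"gripper":7.5},{"delta_pos":[0,0,0],"twist":[0,0,0],"gripper":7.5},{"delta_pos":[0,0,0],"twist":[0,0,0],"gripper":7.5},{"delta_pos":[0,0,0],"twist":[0,0,0],"gripper":7.5},{"delta_pos":[0,0,0],"twist":[0,0,0],"gripper":7.5}]'
python3 - <<'E'
from h import *
p,X=wrist()
for c in comps(p,X,X[...,2]>0,lo=.0045,hi=.05,minn=300):print(*c)
E
python3 plan.py .465 .125 .006 3
```

```text
time_s: 29.6
tool_pos: [0.4989, -0.1837, 0.1426]
ee_rot: [-3.141, 0.002, 0.051]
ft_force: [-0.0, 0.4, 0.1]
grip_width: 0.075
time_s: 30.1
tool_pos: [0.4816, -0.0394, 0.1428]
ee_rot: [-3.142, 0.001, 0.051]
ft_force: [0.5, -0.0, -0.7]
grip_width: 0.0749
time_s: 30.6
tool_pos: [0.466, 0.105, 0.1428]
ee_rot: [3.141, 0.001, 0.051]
ft_force: [0.4, 0.4, -0.9]
grip_width: 0.075
time_s: 31.1
tool_pos: [0.4654, 0.1233, 0.1433]
ee_rot: [3.141, 0.0, 0.05]
ft_force: [-0.0, -0.3, -0.1]
grip_width: 0.075
[484. 296.] 184 132 -10 0.0063 23067 [ 61. 146.]
[465. 126.] 47 47 3 0.0256 2287 [253. 186.]
[374. 106.] 55 19 -87 0.0184 676 [268. 269.]
[334. 104.] 58 25 -87 0.033 934 [269. 315.]
t 31.15 pos [0.4654 0.1235 0.1434] rpy [180.    0.    2.9] j7 -2.01 width 0.0749 F [-0.1 -0.4  0.4]
twist z -0.09 shift cm -0.03 -0.15 13.74
```

```bash
python3 -m handwheel '[{"delta_pos":[0,-0.2,3],"twist":[0,0,0],"gripper":7.5},{"delta_pos":[0,0,3.5],"twist":[0,0,0],"gripper":7.5},{"delta_pos":[0,0,3],"twist":[0,0,0],"gripper":7.5},{"delta_pos":[0,0,2],"twist":[0,0,0],"gripper":7.5},{"delta_pos":[0,0,1.2],"twist":[0,0,0],"gripper":7.5}]'
python3 -m handwheel '[{"delta_pos":[0,0,0.7],"twist":[0,0,0],"gripper":7.5},{"delta_pos":[0,0,0.3],"twist":[0,0,0],"gripper":7.5},{"delta_pos":[0,0,0],"twist":[0,0,0],"gripper":7},{"delta_pos":[0,0,0],"twist":[0,0,0],"gripper":5},{"delta_pos":[0,0,0],"twist":[0,0,0],"gripper":4}]'
python3 -m handwheel '[{"delta_pos":[0,0,0],"twist":[0,0,0],"gripper":3.5},{"delta_pos":[0,0,0],"twist":[0,0,0],"gripper":3.5},{"delta_pos":[0,0,0],"twist":[0,0,0],"gripper":3.5},{"delta_pos":[0,0,0],"twist":[0,0,0],"gripper":3.5},{"delta_pos":[0,0,0],"twist":[0,0,0],"gripper":3.5}]'
python3 plan.py .590 -.350 .075 3
```

```text
time_s: 31.65
tool_pos: [0.4643, 0.1258, 0.015]
ee_rot: [3.141, 0.002, 0.052]
ft_force: [-0.3, -0.1, 0.2]
grip_width: 0.0749
time_s: 32.15
tool_pos: [0.4657, 0.127, 0.0073]
ee_rot: [-3.141, -0.002, 0.053]
ft_force: [-0.1, -1.0, -0.3]
grip_width: 0.0611
time_s: 32.65
tool_pos: [0.4653, 0.1266, 0.0069]
ee_rot: [3.141, -0.0, 0.053]
ft_force: [-0.0, -0.7, 5.9]
grip_width: 0.0475
t 32.65 pos [0.4653 0.1266 0.0069] rpy [180.  -0.   3.] j7 -2.16 width 0.0475 F [-0.  -0.7  5.9]
twist z 0.03 shift cm 9.96 48.25 -6.81
```

```bash
python3 -m handwheel '[{"delta_pos":[0,0,-1],"twist":[0,0,0],"gripper":3.5},{"delta_pos":[0,0,-2.5],"twist":[0,0,0],"gripper":3.5},{"delta_pos":[0,0,-2.5],"twist":[0,0,0],"gripper":3.5},{"delta_pos":[0,0,-1],"twist":[0,0,0],"gripper":3.5},{"delta_pos":[0.6,2.8,0],"twist":[0,0,0],"gripper":3.5}]'
python3 -m handwheel '[{"delta_pos":[0.6,2.8,0],"twist":[0,0,0],"gripper":3.5},{"delta_pos":[0.6,2.8,0],"twist":[0,0,0],"gripper":3.5},{"delta_pos":[0.6,2.8,0],"twist":[0,0,0],"gripper":3.5},{"delta_pos":[0.6,2.8,0],"twist":[0,0,0],"gripper":3.5},{"delta_pos":[0.6,2.8,0],"twist":[0,0,0],"gripper":3.5}]'
python3 -m handwheel '[{"delta_pos":[0.6,2.8,0],"twist":[0,0,0],"gripper":3.5},{"delta_pos":[0.6,2.8,0],"twist":[0,0,0],"gripper":3.5},{"delta_pos":[0.6,2.8,0],"twist":[0,0,0],"gripper":3.5},{"delta_pos":[0.6,2.8,0],"twist":[0,0,0],"gripper":3.5},{"delta_pos":[0.6,2.8,0],"twist":[0,0,0],"gripper":3.5}]'
python3 -m handwheel '[{"delta_pos":[0.6,2.8,0],"twist":[0,0,0],"gripper":3.5},{"delta_pos":[0.5,2.8,0],"twist":[0,0,0],"gripper":3.5},{"delta_pos":[0.5,2.8,0],"twist":[0,0,0],"gripper":3.5},{"delta_pos":[0.5,2.8,0],"twist":[0,0,0],"gripper":3.5},{"delta_pos":[0.5,2.8,0],"twist":[0,0,0],"gripper":3.5}]'
python3 -m handwheel '[{"delta_pos":[0,0,0],"twist":[0,0,0],"gripper":3.5},{"delta_pos":[0,0,0],"twist":[0,0,0],"gripper":3.5},{"delta_pos":[0,0,0],"twist":[0,0,0],"gripper":3.5},{"delta_pos":[0,0,0],"twist":[0,0,0],"gripper":3.5},{"delta_pos":[0,0,0],"twist":[0,0,0],"gripper":3.5}]'
python3 plan.py .591 -.362 .0125 3
```

```text
time_s: 33.15
tool_pos: [0.4731, 0.1031, 0.0784]
ee_rot: [-3.138, -0.004, 0.06]
ft_force: [1.4, -0.7, -1.7]
grip_width: 0.0471
time_s: 33.65
tool_pos: [0.5096, -0.0402, 0.0761]
ee_rot: [-3.141, 0.001, 0.053]
ft_force: [0.8, -0.1, -1.5]
grip_width: 0.0471
time_s: 34.15
tool_pos: [0.547, -0.1782, 0.076]
ee_rot: [-3.141, 0.001, 0.053]
ft_force: [-0.4, -0.1, -1.2]
grip_width: 0.0472
time_s: 34.65
tool_pos: [0.5803, -0.3166, 0.0758]
ee_rot: [-3.141, 0.001, 0.053]
ft_force: [0.4, 0.5, -0.9]
grip_width: 0.0472
time_s: 35.15
tool_pos: [0.5808, -0.3145, 0.0767]
ee_rot: [-3.141, -0.0, 0.055]
ft_force: [-0.4, 0.3, -0.9]
grip_width: 0.0471
t 35.15 pos [ 0.5808 -0.3145  0.0767] rpy [-180.    -0.     3.1] j7 -1.26 width 0.0471 F [-0.4  0.3 -0.9]
twist z 0.13 shift cm 0.77 4.8 6.42
```

```bash
python3 -m handwheel '[{"delta_pos":[0.4,2.4,0],"twist":[0,0,0],"gripper":3.5},{"delta_pos":[0.4,2.4,0],"twist":[0,0,0],"gripper":3.5},{"delta_pos":[0,0,2],"twist":[0,0,0],"gripper":3.5},{"delta_pos":[0,0,1.8],"twist":[0,0,0],"gripper":3.5},{"delta_pos":[0,0,1.2],"twist":[0,0,0],"gripper":3.5}]'
python3 -m handwheel '[{"delta_pos":[0,0,0.7],"twist":[0,0,0],"gripper":3.5},{"delta_pos":[0,0,0.4],"twist":[0,0,0],"gripper":3.5},{"delta_pos":[0,0,0.2],"twist":[0,0,0],"gripper":3.5},{"delta_pos":[0,0,0.1],"twist":[0,0,0],"gripper":3.5},{"delta_pos":[0,0,0],"twist":[0,0,0],"gripper":3.5}]'
python3 plan.py .591 -.362 .0125 3
```

```text
time_s: 35.65
tool_pos: [0.5903, -0.3615, 0.0245]
ee_rot: [-3.139, 0.002, 0.054]
ft_force: [0.2, 0.0, -1.3]
grip_width: 0.0473
time_s: 36.15
tool_pos: [0.5916, -0.3633, 0.0131]
ee_rot: [3.141, -0.001, 0.053]
ft_force: [0.0, -0.4, -1.0]
grip_width: 0.0469
t 36.15 pos [ 0.5916 -0.3633  0.0131] rpy [180.  -0.   3.] j7 -1.22 width 0.0469 F [ 0.  -0.4 -1. ]
twist z 0.05 shift cm -0.05 -0.13 0.06
```

Within about 1 mm of the floor, so I release and retreat.

```bash
python3 -m handwheel '[{"delta_pos":[0,0,0.1],"twist":[0,0,0],"gripper":3.5},{"delta_pos":[0,0,0],"twist":[0,0,0],"gripper":3.5},{"delta_pos":[0,0,0],"twist":[0,0,0],"gripper":4.7},{"delta_pos":[0,0,0],"twist":[0,0,0],"gripper":5.1},{"delta_pos":[0,0,0],"twist":[0,0,0],"gripper":5.4}]'
python3 -m handwheel '[{"delta_pos":[0,0,0],"twist":[0,0,0],"gripper":5.4},{"delta_pos":[0,0,-0.5],"twist":[0,0,0],"gripper":5.4},{"delta_pos":[0,0,-2.5],"twist":[0,0,0],"gripper":5.4},{"delta_pos":[0,0,-4],"twist":[0,0,0],"gripper":5.4},{"delta_pos":[0,0,-4],"twist":[0,0,0],"gripper":5.4}]'
python3 -m handwheel '[{"delta_pos":[-3,0,-3],"twist":[0,0,0],"gripper":6},{"delta_pos":[-3,0,-2],"twist":[0,0,0],"gripper":6},{"delta_pos":[-1,0,0],"twist":[0,0,0],"gripper":6},{"delta_pos":[0,0,0],"twist":[0,0,0],"gripper":6},{"delta_pos":[0,0,0],"twist":[0,0,0],"gripper":6}]'
python3 - <<'E'
from h import *
p,X=wrist();cv2.imwrite('pics/w9.png',p['img']);m=masks(p['img'])
for k in 'red','brass','grey':
  for c in comps(p,X,m[k],lo=.01,hi=.05,minn=200):print('wrist',k,*c)
p=read_camera('top');X=cloud(p);cv2.imwrite('pics/t9.png',p['img']);m=masks(p['img'])
for k in 'blue','green','black','grey':
  for c in comps(p,X,m[k]&(X[...,0]>.4)&(abs(X[...,1])<.42),minn=20):print('top',k,*c)
E
```

```text
time_s: 36.65
tool_pos: [0.5914, -0.3632, 0.0118]
ee_rot: [3.141, -0.0, 0.053]
ft_force: [0.1, -0.6, -0.1]
grip_width: 0.0521
time_s: 37.15
tool_pos: [0.5908, -0.3629, 0.1225]
ee_rot: [-3.141, 0.001, 0.053]
ft_force: [0.2, -0.2, 0.0]
grip_width: 0.0543
time_s: 37.65
tool_pos: [0.5217, -0.3663, 0.1707]
ee_rot: [-3.14, 0.0, 0.054]
ft_force: [0.2, 0.4, -0.3]
grip_width: 0.0598
wrist red [ 518. -377.] 60 33 3 0.0204 1120 [267. 182.]
wrist brass [ 591. -363.] 47 46 2 0.0306 2229 [257. 107.]
wrist grey [ 544. -333.] 190 170 -88 0.0164 3997 [221. 141.]
wrist grey [ 543. -285.] 109 37 3 0.0156 2477 [175. 141.]
top blue [496. 287.] 58 32 14 0.0198 138 [170. 201.]
top green [ 632. -145.] 60 34 18 0.0152 134 [307. 159.]
top black [875. 279.] 291 98 -44 0.0238 395 [172.  92.]
top black [960. 419.] 63 4 -3 0.0216 29 [137.  64.]
top black [475. 344.] 90 24 15 0.0311 222 [151. 207.]
top grey [ 790. -336.] 206 84 30 0.0296 237 [362. 120.]
top grey [ 750. -145.] 65 17 82 0.027 54 [306. 123.]
top grey [ 543. -300.] 170 121 2 0.0081 1019 [355. 186.]
top grey [ 464. -370.] 55 7 -88 0.014 22 [381. 211.]
top grey [ 461. -300.] 56 7 -86 0.0126 24 [358. 212.]
```

View pics/w9.png

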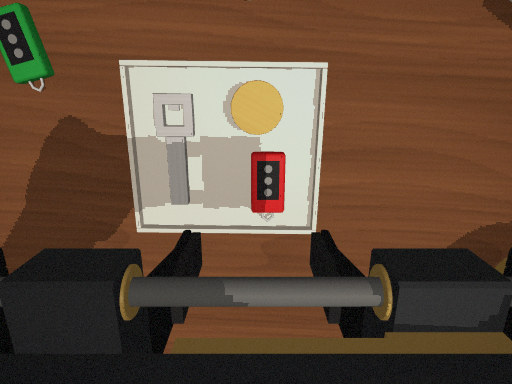

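View pics/t9.png

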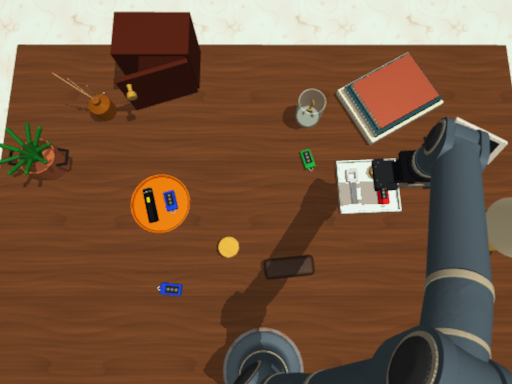

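The wrist view shows the opener (175,141), tin (257,107) and red fob (267,182) flat and separate in the tray. The top view shows the flashlight and blue fob in the dish, with the jar and green fob unmoved.

```bash
python3 -c "
from rig import hand_in
print(hand_in())"
```

```text
the job is handed in; nothing more can be done
None
```

Both kits are made up and the job was handed in at about 38 s of the 112 s allowed; `hand_in()` gives no verdict. The flashlight and the farther blue fob went into the dish first. After checking they lay flat there, I placed the opener, the red fob and the smaller tin in the tray.

My last checks agreed with the plan:
- **Heights:** The upper faces measured about 31 mm (flashlight), 20 mm (fobs), 16 mm (opener) and 31 mm (tin). All are within about 2 mm of lying flat on a floor 5 mm up.
- **Spacing:** Nothing touches anything else or a rim.
- **Left in place:** The green fob and the jar show no shift beyond about 1 mm.
- **Robot:** The gripper was open and about 17 cm above the credenza.

The only disagreements were small. The fixed top camera differs from the wrist camera by 2–9 mm in position; its flashlight reading is the largest because it shows only part of it. No check failed.

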